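# Fill up the plate filter with spacers and hold the pack closed

### The job

The filter pack is too short for the press: slid to the end of its stroke, the follower does not reach it. Hang spacer plates from the rack on the press rails between pack and follower, only as many as it takes (one or two, to be found by sliding the follower up and feeling whether it bears on the pack clearly short of the end of its stroke), leave the spare plates and everything else where they are, and finish holding the follower with the gripper, pressed firmly against the spacers so that the pack stays closed.

Things in the scene. Friction and masses are not known exactly. Their poses are not given: they have to be found in the camera images.
- press: Plate filter press of bare metal on the bench. Two level steel rails run along its own y, centres at x = +-82 mm, each 14 wide, top at z = 105, y = -250 to +125. End bracket at y = 115 to 135, 150 high; hand wheel and guide rods behind it to y = 225. Pack at its -y end, follower at +y closes towards -y. Origin: on the bench midway between the rails, z up.
- follower (a joint): Travel of the follower, m: 0 fully open (pressing face at press y = +50 mm), growing towards press -y; at 0.070 the brass stop nuts on its guide rods meet the end bracket: end of stroke. Starts at 0 to 0.015. About 2 N of friction plus 15 N per m/s, stays where left. Closed = bears on the pack 2 mm or more short of the end; more than 20 mm short = one spacer too many.
- follower_lug (a point): The follower: steel block 130 wide x 40 thick, 20 to 150 mm above the bench, with a grip lug on top; this point is the lug's middle. Lug 36 wide (press x) x 20 (press y) x 46 mm high, 149 to 195 mm above the bench, 20 mm behind (press +y of) the pressing face. Pinch it from above across the 36 mm.
- pack: Fixed steel head with the pack of white filter plates, 130 wide, 150 mm high (head 162), at the -y end of the press, immovable. Origin: on the head's outer (-y) face at bench level. How far the pack's front reaches is not given and varies: with the follower at the end of its stroke a gap of 5 to 26 mm is left, fully open 75 to 96 mm.
- rack: Grey plastic draining rack fixed on the bench, 190 (x) x 140 (y) x 62 mm high, base 12 mm thick. Four slots 20 mm wide at y = -45, -15, +15, +45 mm take one plate each, broad faces towards +-y. Origin: centre of its underside.
- spacer_a: Smooth white spacer plate, 130 wide (own x) x 16 thick (y) x 130 mm tall, 0.22 to 0.35 kg. Grip tab on its top, 36 (x) x 16 (y), 130 to 176 mm above the origin: pinch it across the 36 mm. Ears to x = +-96 mm, undersides at 85 mm, hang on the press rails and slide there (1 to 4 N). Origin: centre of the bottom edge, z up. Starts upright in any rack slot, 12 mm above the bench; the three are alike.
- spacer_b: Smooth white spacer plate, 130 wide (own x) x 16 thick (y) x 130 mm tall, 0.22 to 0.35 kg. Grip tab on its top, 36 (x) x 16 (y), 130 to 176 mm above the origin: pinch it across the 36 mm. Ears to x = +-96 mm, undersides at 85 mm, hang on the press rails and slide there (1 to 4 N). Origin: centre of the bottom edge, z up. Starts upright in any rack slot, 12 mm above the bench; the three are alike.
- spacer_c: Smooth white spacer plate, 130 wide (own x) x 16 thick (y) x 130 mm tall, 0.22 to 0.35 kg. Grip tab on its top, 36 (x) x 16 (y), 130 to 176 mm above the origin: pinch it across the 36 mm. Ears to x = +-96 mm, undersides at 85 mm, hang on the press rails and slide there (1 to 4 N). Origin: centre of the bottom edge, z up. Starts upright in any rack slot, 12 mm above the bench; the three are alike.
- channel_plate: Ribbed channel plate in the fourth slot of the rack: same outline with ears but no grip tab (a short steel vent stub at one side of its top edge). Not a spacer, stays in the rack. Origin as the spacers.
- half_bottle_1: Green glass half bottle standing on the bench to the left of the rack, 60 mm across, 235 mm high. Leave it. Origin: centre of the underside.
- half_bottle_2: Green glass half bottle standing on the bench at the right of the press, 60 mm across, 235 mm high. Leave it. Origin: centre of the underside.
- sample_cup: Steel cup, 72 mm across, 85 mm high, beyond the press. Leave it. Origin: centre of the underside.
- screwdriver: Screwdriver lying on the bench in front. Leave it.
- brush: Brush lying on the bench in front of the press. Leave it.
- gasket: Black rubber gasket ring, 64 mm across, 8 mm high, on the bench in front of the press. Leave it.
- bung: Black rubber bung, 48 mm across, 36 mm high, beyond the press. Leave it.
Things that resemble listed ones, but are neither listed nor needed, are in the scene too. What is shaped like the spacer_c but blue is not meant.

How it is judged:
By the outcome, as a careful person would: the job done as asked, in the order asked, and still so for the second after the job is handed in, while the arm keeps its last pose, push and grip.
It also fails if it takes over 70 s, if anything falls off the work surface, if the arm or the gripper's body presses on something with over 40 N, if the wrist force passes 120 N, or if a joint passes its speed limit or range.

### The arm

A 7-joint arm with a two-finger parallel gripper is mounted at the origin on the work surface. World frame = base frame: x ahead of the robot, y to its left, z up, the work surface at z = 0. Lengths are in m, angles in rad, forces in N, time in s.
With the tool pointing down it reaches from about 0.35 to 0.9 m from the base axis. Payload 19.9 kg.
Tool frame: the origin (TCP) lies midway between the tips of the shut fingers; the grasp point (between the pads) lies 19 mm behind it; z points along the fingers, y is the direction in which the jaws open and shut (so a half turn about z gives the same grasp; the last joint's range is limited). The gripper opens to 94 mm and grips with 3 to 60 N. Pads are 16 mm wide; open, the fingers measure 119 mm over their backs; the gripper's body (75 mm by 177 mm) begins 78 mm behind the grasp point.
Start: joints at [-1.381, 0.417, -0.01, 1.614, 0.005, 1.111, -0.053], TCP at [0.143, 0.608, 0.205] pointing down, gripper open.
Joint ranges: [-2.81, 2.81], [-0.39, 2.02], [-1.27, 1.25], [0.06, 2.57], [-1.19, 4.33], [0.19, 2], [-2.82, 2.82]. Speed limits (rad/s): [1.89, 1.89, 2.39, 2.39, 3.01, 3.01, 3.01].

### API

Orientations are given as a unit quaternion [w, x, y, z].
In Python, from plant import ctrl gives the robot as it stands.
- The arm moves only by the shell command python3 -m handwheel 'ROWS' [FORCE]. ROWS is JSON, a list of rows, each an object of numbers: "tx", "ty", "tz": the shift along the world's x, y, z as a fraction of full scale; "yaw": the turn about the world's z as a fraction of full scale; "claw": the opening, from -1 (shut) to 1 (fully open), so that 0 is half open. In form: [{"tx": .., "ty": .., "tz": .., "yaw": .., "claw": ..}, ...]. A call has 1 to 5 rows; each row shifts and turns the pose as measured when the row begins; what a row does not reach is not made up. Full scale, the value 1, is 40 mm for a shift and 0.08 rad for a turn. A row lasts 1/12 s, in which the tool goes at most 41.7 mm and 7.16 degrees, less where a joint would pass 70% of its speed; a pose out of reach is approached as far as the arm can. A call with a number of a shift or a turn outside -1 to 1 is refused whole. A call with a gripper value outside its range is refused whole. The fingers move at their own pace and stop on an object; FORCE is the grip in N (left out, the last holds). Time passes only in rows, so rows that do not move let the fingers close. It gives the time, the measured TCP pose, the force and the opening at its end, in the units of the state.
- ctrl.get_state(): the state, without advancing time (a new reading comes with each control period).
- ctrl.get_image(name): name is "side" or "top"; returns the picture (384x512x3 uint8, red, green, blue); there is no depth.
- ctrl.get_calibration(name): a dict with "intrinsics" (3x3 intrinsics, pixels), "pose" (4x4, takes a point from camera to world coordinates). Camera axes: x right, y down, z forward; pixel columns grow to the right and rows downward; lengths in m; the calibration is good to about 2 mm. A picture is of the moment at which its call begins. get_calibration takes no time and is no camera call.
- ctrl.sign_off(): hands the job in, once; it reports no verdict.
The state is a dict: "clock": time; "qpos": joint angles; "joint_vel": joint speeds; "effort": joint torques, N m; "tool_pos": TCP position; "tcp_rot": TCP orientation; "force": force on the tool from outside, world axes, zero at the start; "ft_torque": the same for the moment, N m; "grip_width": opening from 0.0 (shut) to 1.0 (fully open).
Only numpy, scipy, OpenCV 4.12 (cv2) and the standard library are available. Lean on these libraries where they do the work, as an engineer would, in place of code of your own. Each camera call takes 0.05 s, during which the arm holds its last target. There are 200 camera calls.

## Working session

There is one attempt and no reset: what is moved stays moved. The work goes in short steps, Python scripts to look and compute and a shell command to move; the robot and the scene stay as the last step left them, time stands still between calls to the robot, and variables do not carry over. Pictures are saved under pics/ and viewed, about 8 in all and at most 12, crops included, and the job is handed in when it is done.

```bash
mkdir -p pics; cat > h.py <<'E'
import numpy as np,cv2
from plant import ctrl
def snap(n,f):
    im=ctrl.get_image(n); cv2.imwrite(f,im[:,:,::-1].copy()); return im
def ray(n,u,v):
    c=ctrl.get_calibration(n);K=np.array(c["intrinsics"]);T=np.array(c["pose"])
    d=T[:3,:3]@np.linalg.solve(K,[u,v,1]);return T[:3,3],d
def onz(n,u,v,z):
    o,d=ray(n,u,v);return o+d*(z-o[2])/d[2]
def proj(n,p):
    c=ctrl.get_calibration(n);K=np.array(c["intrinsics"]);T=np.array(c["pose"])
    q=K@(T[:3,:3].T@(np.array(p)-T[:3,3]));return q[:2]/q[2]
E
python3 - <<'E'
from h import *
a=snap("top","pics/t0.png");b=snap("side","pics/s0.png")
for n in("top","side"):
    c=ctrl.get_calibration(n);print(np.round(c["intrinsics"],1).tolist(),np.round(c["pose"],3).tolist())
s=ctrl.get_state();print(s)
E
```

```text
[[428.0, 0.0, 249.4], [0.0, 428.0, 188.7], [0.0, 0.0, 1.0]] [[0.011, -0.986, 0.168, 0.36], [-1.0, -0.013, -0.009, 0.019], [0.011, -0.168, -0.986, 1.345], [0.0, 0.0, 0.0, 1.0]]
[[462.3, 0.0, 253.7], [0.0, 462.3, 193.5], [0.0, 0.0, 1.0]] [[-0.876, -0.46, 0.144, 0.362], [-0.482, 0.834, -0.268, 0.399], [0.004, -0.304, -0.953, 1.372], [0.0, 0.0, 0.0, 1.0]]
{'clock': 0.1, 'qpos': array([-1.38148019,  0.41791217, -0.01028599,  1.61410622,  0.00470587,
        1.11068253, -0.05301083]), 'joint_vel': array([-0.00153936,  0.00036135,  0.00145171, -0.00205178,  0.00085426,
        0.00051617,  0.00125939]), 'effort': array([ 8.42858426e-04, -8.52600574e+01,  6.40154444e-01, -4.26708126e+01,
       -4.88591474e-02,  1.64316298e-02,  4.32615855e-05]), 'tool_pos': array([0.14292882, 0.60809636, 0.20489249]), 'tcp_rot': array([-1.40224527e-05,  1.15159888e-01,  9.93346820e-01, -5.42341661e-04]), 'force': array([0.08638694, 0.03208581, 0.17388248]), 'ft_torque': array([-0.00307082, -0.01549883,  0.01016666]), 'grip_width': 1.00226809224218}
```

View pics/t0.png

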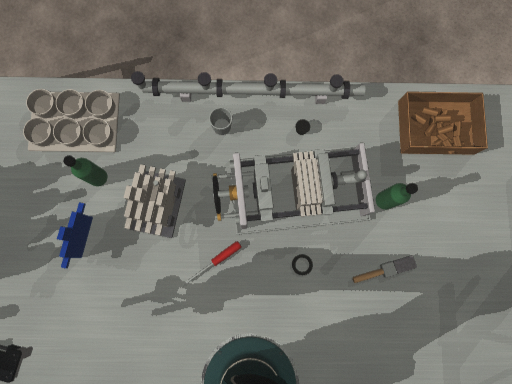

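View pics/s0.png

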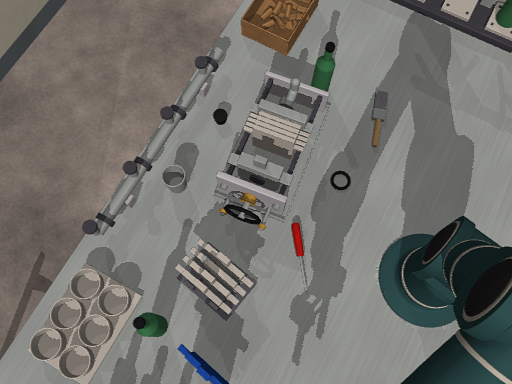

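The top view (column to the right is world −y, row down is world −x) shows the press at about (230–370, 150–230) with the wheel at its left, the rack at (125–185, 165–235), and a blue plate at (75, 235). I'll zoom in on the rack and the press.

```bash
python3 - <<'E'
from h import *
a=cv2.imread("pics/t0.png");b=cv2.imread("pics/s0.png")
def cr(i,x,y,w=100,h=75): return cv2.resize(i[y:y+h,x:x+w],(400,300),interpolation=cv2.INTER_CUBIC)
A=cr(a,105,160);B=cr(b,165,238)
C=cr(a,220,140,150,112);C=cv2.resize(a[140:240,215:348],(400,300),interpolation=cv2.INTER_CUBIC);D=cv2.resize(b[90:220,200:373],(400,300),interpolation=cv2.INTER_CUBIC)
cv2.imwrite("pics/z0.png",np.vstack([np.hstack([A,B]),np.hstack([C,D])]))
E
```

```text
(no output)
```

View pics/z0.png

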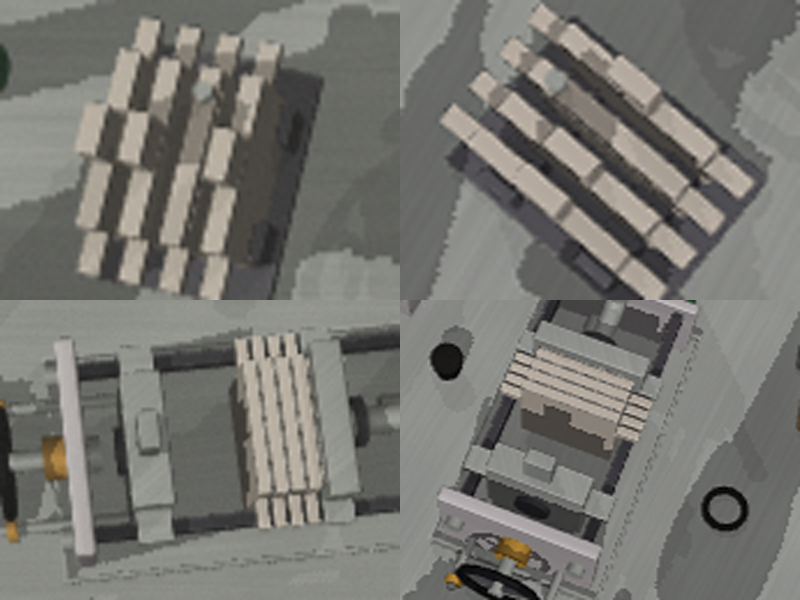

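```bash
python3 - <<'E'
from h import *
C4=lambda x,y:(105+x/4,160+y/4)
S4=lambda x,y:(165+(x-400)/4,238+y/4)
T3=lambda x,y:(215+x/3.0075,140+(y-300)/3)
D3=lambda x,y:(200+(x-400)/2.312,90+(y-300)/2.308)
for k,t in(("p1",(95,128)),("p2",(130,138)),("p4",(218,155))): print(k,onz("top",*C4(*t),.188).round(4))
for k,t in(("p1",(575,228)),("p2",(575,150)),("p4",(637,85))): print(k,"side",onz("side",*S4(*t),.188).round(4))
# rack axis from ears of 1,2,4
for a,b in(((148,35),(93,253)),((188,42),(132,260)),((268,60),(213,278))):
    p,q=onz("top",*C4(*a),.12),onz("top",*C4(*b),.12);d=p-q;print("rackdir",d.round(3),np.linalg.norm(d[:2]).round(3),np.degrees(np.arctan2(d[1],d[0])).round(1),((p+q)/2).round(4))
print("lug",onz("top",*T3(148,428),.195).round(4),onz("side",*D3(540,460),.195).round(4))
# rails: bracket top ends, z .15
for P in(((66,342),(85,552)),):
    p,q=[onz("top",*T3(*t),.15) for t in P];d=p-q;print("bracket",d.round(3),np.degrees(np.arctan2(d[1],d[0])).round(1),((p+q)/2).round(4))
p,q=[onz("top",*T3(*t),.15) for t in((132,380),(158,500))];d=p-q;print("foll",d.round(3),np.degrees(np.arctan2(d[1],d[0])).round(1))
s=ctrl.get_state()
from scipy.spatial.transform import Rotation as R
w,x,y,z=s["tcp_rot"];print(R.from_quat([x,y,z,w]).as_matrix().round(3))
E
```

```text
p1 [0.5435 0.338  0.188 ]
p2 [0.5369 0.3138 0.188 ]
p4 [0.526  0.2533 0.188 ]
p1 side [0.51   0.3546 0.188 ]
p2 side [0.5347 0.3126 0.188 ]
p4 side [0.5209 0.2577 0.188 ]
rackdir [ 0.16  -0.031  0.   ] 0.162 -10.9 [0.5437 0.3375 0.12  ]
rackdir [ 0.159 -0.032  0.   ] 0.163 -11.3 [0.539  0.3088 0.12  ]
rackdir [ 0.159 -0.033  0.   ] 0.162 -11.6 [0.5266 0.2503 0.12  ]
lug [ 0.573  -0.0316  0.195 ] [ 0.5699 -0.0274  0.195 ]
bracket [0.201 0.021 0.   ] 5.9 [0.5636 0.0348 0.15  ]
foll [0.115 0.025 0.   ] 12.4
[[-0.973  0.229 -0.   ]
 [ 0.229  0.973 -0.001]
 [-0.    -0.001 -1.   ]]
```

```bash
python3 - <<'E'
from h import *
a=cv2.imread("pics/t0.png");b=cv2.imread("pics/s0.png")
for n,im,box in(("top",a,(225,140,150,100)),("side",b,(205,60,130,160))):
    x,y,w,h=box;c=im[y:y+h,x:x+w]
    g=c.astype(int);m=((g.min(2)>150)&(g[:,:,2]-g[:,:,1]>=3)&(g[:,:,0]-g[:,:,1]>-2)).astype(np.uint8)
    N,L,S,_=cv2.connectedComponentsWithStats(m,connectivity=8)
    for i in range(1,N):
        if S[i,4]>60:
            ys,xs=np.nonzero(L==i);r=cv2.minAreaRect(np.c_[xs+x,ys+y].astype(np.float32));bx=cv2.boxPoints(r)
            o=np.argsort(r[1]); e=sorted([(np.linalg.norm(bx[j]-bx[(j+1)%4]),j) for j in range(4)])[:2]
            P=[onz(n,*((bx[j]+bx[(j+1)%4])/2),.15) for _,j in e];d=P[0]-P[1]
            ang=np.degrees(np.arctan(d[1]/d[0]))
            print(n,S[i].tolist(),np.round(r[0],1),np.linalg.norm(d).round(3),ang.round(1),((P[0]+P[1])/2).round(4))
cv2.imwrite("pics/z1.png",np.hstack([cv2.resize(a[140:240,225:375],(750//2*1+25,300-33),interpolation=cv2.INTER_CUBIC)]))
E
```

```text
side [60, 11, 26, 12, 100] [277.4  76.3] 0.078 6.8 [ 0.6622 -0.305   0.15  ]
side [95, 23, 29, 13, 119] [313.8  89.2] 0.09 6.8 [ 0.5466 -0.3188  0.15  ]
side [11, 111, 71, 32, 430] [251.  186.2] 0.206 6.8 [0.5636 0.0399 0.15  ]
```

```bash
R='{"tx":0.5,"ty":-0.7,"tz":0.5,"yaw":-0.77}'
python3 -m handwheel '[{"tx":0.5,"ty":-0.7,"tz":0.5,"yaw":-0.77,"claw":1},{"tx":0.5,"ty":-0.7,"tz":0.5,"yaw":-0.77,"claw":1},{"tx":0.5,"ty":-0.7,"tz":0.5,"yaw":-0.77,"claw":1},{"tx":0.5,"ty":-0.7,"tz":0.5,"yaw":-0.77,"claw":1},{"tx":0.5,"ty":-0.7,"tz":0.5,"yaw":-0.77,"claw":1}]'
python3 -m handwheel '[{"tx":0.53,"ty":-0.8,"tz":0,"yaw":-0.77,"claw":1},{"tx":0.53,"ty":-0.8,"tz":0,"yaw":-0.77,"claw":1},{"tx":0.53,"ty":-0.8,"tz":0,"yaw":-0.77,"claw":1},{"tx":0.53,"ty":-0.8,"tz":0,"yaw":-0.77,"claw":1},{"tx":0.53,"ty":-0.8,"tz":0,"yaw":-0.77,"claw":1}]'
```

```text
clock: 0.52
tool_pos: [0.2386, 0.4638, 0.3004]
tcp_rot: [-0.003, 0.266, 0.964, -0.006]
force: [1.2, 1.0, 0.8]
grip_width: 1.001
clock: 0.93
tool_pos: [0.348, 0.2967, 0.3046]
tcp_rot: [-0.004, 0.417, 0.909, -0.002]
force: [-0.2, 1.0, -0.2]
grip_width: 1.004
```

```bash

python3 -m handwheel '[{"tx":0.56,"ty":-0.82,"tz":0,"yaw":-0.75,"claw":1},{"tx":0.56,"ty":-0.82,"tz":0,"yaw":-0.75,"claw":1},{"tx":0.56,"ty":-0.82,"tz":0,"yaw":-0.75,"claw":1},{"tx":0.56,"ty":-0.82,"tz":0,"yaw":-0.75,"claw":1},{"tx":0.56,"ty":-0.82,"tz":0,"yaw":-0.75,"claw":1}]'
python3 -m handwheel '[{"tx":0.56,"ty":-0.82,"tz":0,"yaw":-0.75,"claw":1},{"tx":0.56,"ty":-0.82,"tz":0,"yaw":-0.75,"claw":1},{"tx":0.56,"ty":-0.82,"tz":0,"yaw":-0.75,"claw":1},{"tx":0.56,"ty":-0.82,"tz":0,"yaw":-0.75,"claw":1},{"tx":0.4,"ty":-0.6,"tz":0,"yaw":-0.75,"claw":1}]'
```

```text
clock: 1.35
tool_pos: [0.4624, 0.123, 0.3049]
tcp_rot: [-0.004, 0.555, 0.832, -0.001]
force: [-0.1, 0.5, -0.1]
grip_width: 1.002
clock: 1.77
tool_pos: [0.5714, -0.043, 0.3051]
tcp_rot: [-0.004, 0.678, 0.735, 0.0]
force: [0.5, 0.6, 0.1]
grip_width: 1.002
```

```bash

python3 -m handwheel '[{"tx":0,"ty":0.34,"tz":-0.6,"yaw":0.4,"claw":1},{"tx":0,"ty":0,"tz":-0.8,"yaw":0,"claw":1},{"tx":0,"ty":0,"tz":-0.8,"yaw":0,"claw":1},{"tx":0,"ty":0,"tz":-0.8,"yaw":0,"claw":1},{"tx":0,"ty":0,"tz":-0.4,"yaw":0,"claw":1}]'
python3 - <<'E'
from h import *
a=snap("top","pics/t1.png");b=snap("side","pics/s1.png")
A=cv2.resize(a[130:240,210:360,::-1],(410,300),interpolation=cv2.INTER_CUBIC);B=cv2.resize(b[70:230,200:340,::-1],(350,300),interpolation=cv2.INTER_CUBIC)
cv2.imwrite("pics/z2.png",np.hstack([A,B]));s=ctrl.get_state();print(s["tool_pos"],s["tcp_rot"],s["force"])
E
```

```text
clock: 2.18
tool_pos: [0.5746, -0.0386, 0.1661]
tcp_rot: [-0.0, 0.672, 0.74, 0.0]
force: [-0.4, -0.7, -0.7]
grip_width: 0.999
[ 0.57441205 -0.0385025   0.16684335] [-9.02398770e-04  6.72061181e-01  7.40495060e-01 -1.40977088e-04] [-0.39321829  0.64522875  0.45602492]
```

View pics/z2.png

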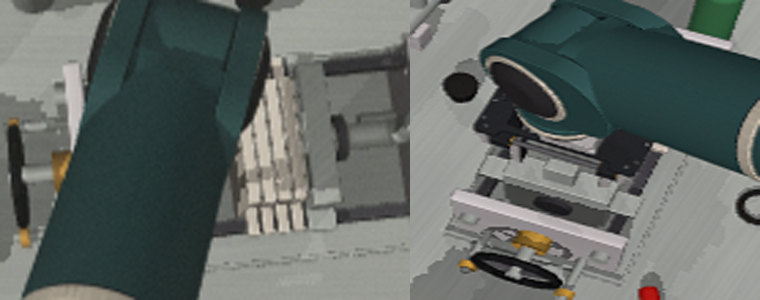

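The side view shows the gripper over the follower, with the lug at crop (557, 172), slightly to the follower side. The arm hides the rest. I'll shift +9 mm in y and close.

```bash

python3 -m handwheel '[{"tx":-0.05,"ty":0.24,"tz":-0.12,"yaw":0,"claw":1},{"tx":0,"ty":0,"tz":0,"yaw":0,"claw":-1},{"tx":0,"ty":0,"tz":0,"yaw":0,"claw":-1},{"tx":0,"ty":0,"tz":0,"yaw":0,"claw":-1},{"tx":0,"ty":0,"tz":0,"yaw":0,"claw":-1}]' 50
python3 -m handwheel '[{"tx":0,"ty":0,"tz":0,"yaw":0,"claw":-1},{"tx":0,"ty":0,"tz":0,"yaw":0,"claw":-1},{"tx":0.02,"ty":-0.2,"tz":0,"yaw":0,"claw":-1}]' 50
```

```text
clock: 2.7
tool_pos: [0.5743, -0.0273, 0.1664]
tcp_rot: [0.001, 0.672, 0.741, 0.002]
force: [0.2, 1.0, 0.5]
grip_width: 0.752
clock: 2.95
tool_pos: [0.576, -0.0341, 0.168]
tcp_rot: [0.001, 0.671, 0.742, 0.003]
force: [-0.5, 0.4, -0.5]
grip_width: 0.544
```

```bash

python3 -m handwheel '[{"tx":-0.05,"ty":0.2,"tz":-0.25,"yaw":0,"claw":-1},{"tx":0,"ty":0,"tz":0,"yaw":0,"claw":-1},{"tx":0,"ty":0,"tz":0,"yaw":0,"claw":-1},{"tx":0,"ty":0,"tz":0,"yaw":0,"claw":-1}]' 50
python3 -m handwheel '[{"tx":0.03,"ty":-0.25,"tz":0,"yaw":0,"claw":-1},{"tx":0.03,"ty":-0.25,"tz":0,"yaw":0,"claw":-1}]' 50
```

```text
clock: 3.28
tool_pos: [0.571, -0.0293, 0.1571]
tcp_rot: [-0.001, 0.672, 0.741, 0.001]
force: [1.9, 1.6, 5.5]
grip_width: 0.383
clock: 3.45
tool_pos: [0.5731, -0.047, 0.1572]
tcp_rot: [-0.002, 0.67, 0.742, 0.002]
force: [-2.2, 3.0, 4.5]
grip_width: 0.385
```

```bash

python3 -m handwheel '[{"tx":0.03,"ty":-0.25,"claw":-1},{"tx":0.03,"ty":-0.25,"claw":-1},{"tx":0.03,"ty":-0.2,"claw":-1}]' 50
python3 -m handwheel '[{"tx":0.02,"ty":-0.15,"claw":-1},{"tx":0.02,"ty":-0.15,"claw":-1}]' 50
python3 -m handwheel '[{"tx":0.02,"ty":-0.15,"claw":-1},{"tx":0.02,"ty":-0.15,"claw":-1}]' 50
```

```text
schema error: expected keys tx, ty, tz, yaw, claw
schema error: expected keys tx, ty, tz, yaw, claw
schema error: expected keys tx, ty, tz, yaw, claw
```

```bash

python3 -m handwheel '[{"tx":0.03,"ty":-0.25,"tz":0,"yaw":0,"claw":-1},{"tx":0.03,"ty":-0.25,"tz":0,"yaw":0,"claw":-1},{"tx":0.03,"ty":-0.2,"tz":0,"yaw":0,"claw":-1}]' 50
python3 -m handwheel '[{"tx":0.02,"ty":-0.15,"tz":0,"yaw":0,"claw":-1},{"tx":0.02,"ty":-0.15,"tz":0,"yaw":0,"claw":-1}]' 50
python3 -m handwheel '[{"tx":0.02,"ty":-0.15,"tz":0,"yaw":0,"claw":-1},{"tx":0.02,"ty":-0.15,"tz":0,"yaw":0,"claw":-1}]' 50
```

```text
clock: 3.7
tool_pos: [0.5765, -0.0753, 0.1572]
tcp_rot: [-0.003, 0.67, 0.743, 0.002]
force: [-6.2, 2.9, 8.7]
grip_width: 0.38
clock: 3.87
tool_pos: [0.5778, -0.0859, 0.1569]
tcp_rot: [-0.005, 0.669, 0.743, 0.003]
force: [-11.2, 29.9, 13.8]
grip_width: 0.38
clock: 4.03
tool_pos: [0.5782, -0.09, 0.1563]
tcp_rot: [-0.011, 0.667, 0.745, 0.006]
force: [-13.8, 25.0, 15.3]
grip_width: 0.379
```

```bash

python3 -m handwheel '[{"tx":-0.05,"ty":0.2,"tz":-0.05,"yaw":0,"claw":-1},{"tx":-0.03,"ty":0.25,"tz":0,"yaw":0,"claw":-1},{"tx":-0.03,"ty":0.25,"tz":0,"yaw":0,"claw":-1},{"tx":-0.03,"ty":0.25,"tz":0,"yaw":0,"claw":-1},{"tx":-0.03,"ty":0.25,"tz":0,"yaw":0,"claw":-1}]' 50
python3 -m handwheel '[{"tx":-0.03,"ty":0.25,"tz":0,"yaw":0,"claw":-1},{"tx":-0.03,"ty":0.2,"tz":0,"yaw":0,"claw":-1},{"tx":0,"ty":0,"tz":0,"yaw":0,"claw":-1}]' 50
```

```text
clock: 4.45
tool_pos: [0.5727, -0.0443, 0.1563]
tcp_rot: [-0.008, 0.668, 0.744, 0.006]
force: [1.6, -4.9, 3.1]
grip_width: 0.379
clock: 4.7
tool_pos: [0.57, -0.0215, 0.1563]
tcp_rot: [-0.008, 0.667, 0.745, 0.007]
force: [-0.9, -1.6, 4.3]
grip_width: 0.382
```

```bash

python3 -m handwheel '[{"tx":0,"ty":0,"tz":0,"yaw":0,"claw":1},{"tx":0,"ty":0,"tz":0,"yaw":0,"claw":1},{"tx":0,"ty":0,"tz":0.4,"yaw":0,"claw":1},{"tx":0,"ty":0,"tz":0.8,"yaw":0,"claw":1},{"tx":0,"ty":0,"tz":0.9,"yaw":0,"claw":1}]'
python3 -m handwheel '[{"tx":-0.12,"ty":0.7,"tz":0.6,"yaw":-0.4,"claw":1},{"tx":-0.15,"ty":0.9,"tz":0.3,"yaw":-0.4,"claw":1},{"tx":-0.15,"ty":0.95,"tz":0,"yaw":-0.5,"claw":1},{"tx":-0.15,"ty":0.95,"tz":0,"yaw":-0.5,"claw":1},{"tx":-0.15,"ty":0.95,"tz":0,"yaw":-0.5,"claw":1}]'
```

```text
clock: 5.12
tool_pos: [0.5648, -0.0174, 0.2349]
tcp_rot: [-0.014, 0.666, 0.746, 0.002]
force: [0.2, 0.8, 0.0]
grip_width: 0.699
clock: 5.53
tool_pos: [0.5361, 0.1582, 0.28]
tcp_rot: [-0.012, 0.739, 0.673, 0.007]
force: [1.1, -0.6, -0.5]
grip_width: 0.998
```

```bash

python3 -m handwheel '[{"tx":-0.12,"ty":0.95,"tz":0,"yaw":-0.6,"claw":1},{"tx":-0.1,"ty":0.95,"tz":-0.2,"yaw":-0.6,"claw":1},{"tx":-0.05,"ty":0.45,"tz":-0.7,"yaw":0,"claw":1},{"tx":0,"ty":0,"tz":0,"yaw":0,"claw":1}]'
python3 - <<'E'
from h import *
a=snap("top","pics/t2.png");b=snap("side","pics/s2.png")
A=cv2.resize(a[130:240,100:360,::-1],(780,330),interpolation=cv2.INTER_CUBIC);B=cv2.resize(b[70:320,160:340,::-1],(500,600),interpolation=cv2.INTER_CUBIC)
B=cv2.resize(b[230:320,160:270,::-1],(330,270),interpolation=cv2.INTER_CUBIC);C=cv2.resize(b[90:230,210:340,::-1],(250,270),interpolation=cv2.INTER_CUBIC)
o=np.zeros((600,780,3),np.uint8);o[:330]=A;o[330:,:330]=B;o[330:,340:590]=C
cv2.imwrite("pics/z3.png",o)
for n in("top","side"):print(proj(n,ctrl.get_state()["tool_pos"]))
E
```

```text
clock: 5.87
tool_pos: [0.52, 0.2665, 0.2428]
tcp_rot: [-0.014, 0.771, 0.637, 0.008]
force: [-1.4, -0.5, -1.1]
grip_width: 1.0
[151.25091329 196.64542926]
[221.14998296 256.70567396]
```

View pics/z3.png

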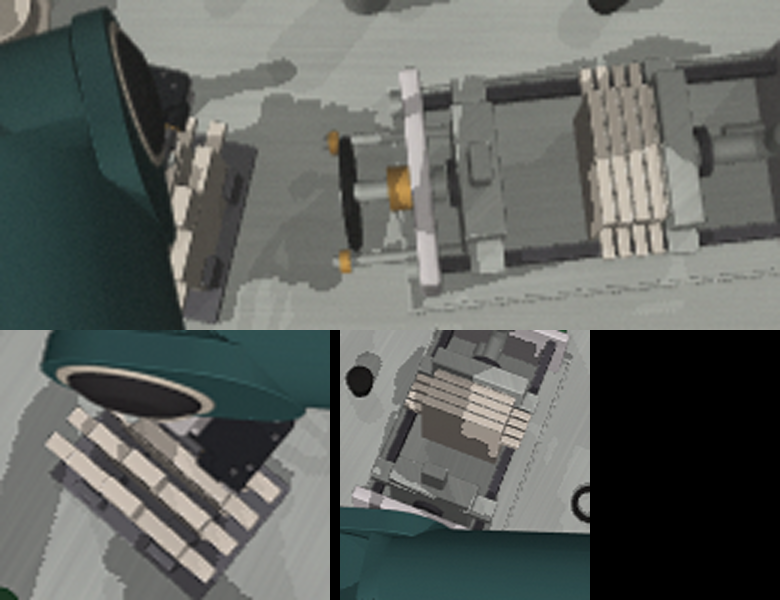

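```bash

python3 - <<'E'
from h import *
f=lambda x,y:(100+x/3,130+y/3)
print("lug",onz("top",*f(480,163),.195),"front",onz("top",*f(592,165),.15))
E
python3 -m handwheel '[{"tx":0.11,"ty":-0.31,"tz":-0.3,"yaw":0,"claw":1},{"tx":0,"ty":0,"tz":-0.7,"yaw":0,"claw":1},{"tx":0,"ty":0,"tz":-0.7,"yaw":0,"claw":1},{"tx":0,"ty":0,"tz":-0.5,"yaw":0,"claw":1},{"tx":0,"ty":0,"tz":0,"yaw":0,"claw":0}]'
```

```text
lug [ 0.56826182 -0.02011116  0.195     ] front [ 0.57590902 -0.12770925  0.15      ]
clock: 6.38
tool_pos: [0.5323, 0.2421, 0.1631]
tcp_rot: [-0.012, 0.775, 0.632, 0.014]
force: [-0.6, 0.3, -0.0]
grip_width: 0.961
```

```bash

python3 -m handwheel '[{"tx":-0.18,"ty":0.28,"tz":-0.25,"yaw":0,"claw":0},{"tx":0,"ty":0,"tz":0,"yaw":0,"claw":0}]'

```

```text
clock: 6.55
tool_pos: [0.5264, 0.2513, 0.1549]
tcp_rot: [-0.011, 0.776, 0.631, 0.015]
force: [-1.2, 0.3, -1.0]
grip_width: 0.826
```

```bash

python3 -m handwheel '[{"tx":-0.05,"ty":0.1,"tz":-0.05,"yaw":0,"claw":-1},{"tx":0,"ty":0,"tz":0,"yaw":0,"claw":-1},{"tx":0,"ty":0,"tz":0,"yaw":0,"claw":-1},{"tx":0,"ty":0,"tz":0,"yaw":0,"claw":-1},{"tx":0,"ty":0,"tz":0,"yaw":0,"claw":-1}]' 40
python3 -m handwheel '[{"tx":0,"ty":0,"tz":0,"yaw":0,"claw":-1},{"tx":0,"ty":0,"tz":0,"yaw":0,"claw":-1},{"tx":0,"ty":0,"tz":0,"yaw":0,"claw":-1}]' 40
```

```text
clock: 6.97
tool_pos: [0.5262, 0.2563, 0.1577]
tcp_rot: [-0.011, 0.776, 0.631, 0.018]
force: [-0.7, -1.3, 0.4]
grip_width: 0.471
clock: 7.22
tool_pos: [0.5263, 0.2562, 0.1581]
tcp_rot: [-0.011, 0.776, 0.631, 0.018]
force: [0.4, -0.8, -2.7]
grip_width: 0.38
```

```bash

python3 -m handwheel '[{"tx":0,"ty":0,"tz":0.3,"yaw":0,"claw":-1},{"tx":0,"ty":0,"tz":0.5,"yaw":0,"claw":-1},{"tx":0,"ty":0,"tz":0.5,"yaw":0,"claw":-1},{"tx":0,"ty":0,"tz":0.6,"yaw":0,"claw":-1},{"tx":0,"ty":0,"tz":0.8,"yaw":0,"claw":-1}]'
python3 -m handwheel '[{"tx":0,"ty":0,"tz":0.8,"yaw":0,"claw":-1},{"tx":0,"ty":0,"tz":0.8,"yaw":0,"claw":-1},{"tx":0,"ty":0,"tz":0.7,"yaw":0,"claw":-1},{"tx":0,"ty":0,"tz":0.2,"yaw":0,"claw":-1}]'
```

```text
clock: 7.63
tool_pos: [0.5226, 0.254, 0.2661]
tcp_rot: [-0.011, 0.776, 0.63, 0.012]
force: [0.4, 0.3, -3.1]
grip_width: 0.381
clock: 7.97
tool_pos: [0.5223, 0.2521, 0.3781]
tcp_rot: [-0.011, 0.777, 0.629, 0.014]
force: [0.5, -0.0, -3.2]
grip_width: 0.386
```

```bash

python3 -m handwheel '[{"tx":0.1,"ty":-0.5,"tz":0,"yaw":0.4,"claw":-1},{"tx":0.14,"ty":-0.8,"tz":0,"yaw":0.4,"claw":-1},{"tx":0.14,"ty":-0.9,"tz":0,"yaw":0.4,"claw":-1},{"tx":0.14,"ty":-0.9,"tz":0,"yaw":0.4,"claw":-1},{"tx":0.14,"ty":-0.9,"tz":0,"yaw":0.4,"claw":-1}]'
python3 -m handwheel '[{"tx":0.14,"ty":-0.9,"tz":0,"yaw":0.4,"claw":-1},{"tx":0.14,"ty":-0.9,"tz":0,"yaw":0.4,"claw":-1},{"tx":0.14,"ty":-0.9,"tz":0,"yaw":0.4,"claw":-1},{"tx":0.14,"ty":-0.7,"tz":0,"yaw":0.4,"claw":-1},{"tx":0,"ty":-0.4,"tz":0,"yaw":0.4,"claw":-1}]'
```

```text
clock: 8.38
tool_pos: [0.5465, 0.0947, 0.3808]
tcp_rot: [-0.013, 0.718, 0.696, 0.015]
force: [1.7, -0.2, -3.6]
grip_width: 0.383
clock: 8.8
tool_pos: [0.5665, -0.07, 0.3805]
tcp_rot: [-0.015, 0.659, 0.752, 0.013]
force: [-0.1, -0.4, -3.5]
grip_width: 0.38
```

```bash

python3 -m handwheel '[{"tx":0.25,"ty":-0.7,"tz":-0.3,"yaw":-0.2,"claw":-1},{"tx":0.05,"ty":-0.15,"tz":-0.5,"yaw":0,"claw":-1},{"tx":0,"ty":0,"tz":-0.4,"yaw":0,"claw":-1},{"tx":0,"ty":0,"tz":0,"yaw":0,"claw":-1},{"tx":0,"ty":0,"tz":0,"yaw":0,"claw":-1}]'
python3 - <<'E'
from h import *
a=snap("top","pics/t3.png");b=snap("side","pics/s3.png")
A=cv2.resize(a[120:250,210:370,::-1],(400,325),interpolation=cv2.INTER_CUBIC);B=cv2.resize(b[70:230,200:350,::-1],(375,400),interpolation=cv2.INTER_CUBIC)
o=np.zeros((400,780,3),np.uint8);o[:325,:400]=A;o[:,405:]=B
cv2.imwrite("pics/z4.png",o)
s=ctrl.get_state();print(s["tool_pos"],s["tcp_rot"])
E
```

```text
clock: 9.22
tool_pos: [0.5763, -0.1132, 0.3308]
tcp_rot: [-0.014, 0.668, 0.744, 0.011]
force: [-0.4, 0.6, -2.9]
grip_width: 0.383
[ 0.57666138 -0.11255204  0.33137403] [-0.01421028  0.6672169   0.74463584  0.01171032]
```

View pics/z4.png

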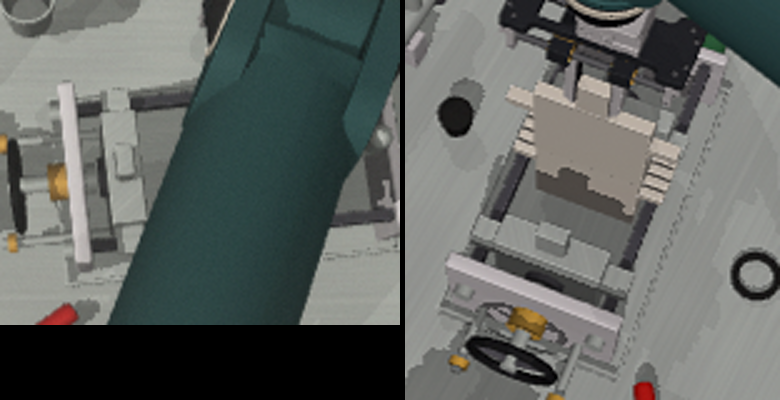

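Plate 1 hangs level between the pack and the follower, with the tab at side crop (593, 90) and the ears over both rails. It sits a little close to the pack, so I'll shift it +7 mm in y while descending.

```bash

python3 -m handwheel '[{"tx":0.05,"ty":0.2,"tz":0,"yaw":0,"claw":-1},{"tx":0,"ty":0,"tz":-0.5,"yaw":0,"claw":-1},{"tx":0,"ty":0,"tz":-0.5,"yaw":0,"claw":-1},{"tx":0,"ty":0,"tz":-0.5,"yaw":0,"claw":-1}]'

```

```text
clock: 9.65
tool_pos: [0.5823, -0.1008, 0.277]
tcp_rot: [-0.01, 0.666, 0.746, 0.016]
force: [0.5, -0.4, -3.2]
grip_width: 0.378
```

```bash

python3 -m handwheel '[{"tx":0,"ty":0,"tz":-0.5,"yaw":0,"claw":-1},{"tx":0,"ty":0,"tz":-0.5,"yaw":0,"claw":-1},{"tx":0,"ty":0,"tz":-0.4,"yaw":0,"claw":-1}]'

```

```text
clock: 9.9
tool_pos: [0.584, -0.0964, 0.2208]
tcp_rot: [-0.01, 0.664, 0.748, 0.017]
force: [0.2, 0.7, -3.1]
grip_width: 0.383
```

```bash

python3 -m handwheel '[{"tx":-0.14,"ty":-0.12,"tz":-0.3,"yaw":-0.2,"claw":-1},{"tx":0,"ty":0,"tz":-0.4,"yaw":0,"claw":-1},{"tx":0,"ty":0,"tz":-0.3,"yaw":0,"claw":-1}]'
python3 -m handwheel '[{"tx":0,"ty":0,"tz":-0.3,"yaw":0,"claw":-1},{"tx":0,"ty":0,"tz":0,"yaw":0,"claw":-1}]'

```

```text
clock: 10.15
tool_pos: [0.58, -0.0967, 0.1802]
tcp_rot: [-0.009, 0.668, 0.744, 0.019]
force: [-0.1, 0.6, -3.6]
grip_width: 0.376
clock: 10.32
tool_pos: [0.5805, -0.0949, 0.1668]
tcp_rot: [-0.009, 0.667, 0.745, 0.019]
force: [-0.7, 0.2, -3.0]
grip_width: 0.38
```

```bash

python3 -m handwheel '[{"tx":0,"ty":0,"tz":-0.12,"yaw":0,"claw":-1},{"tx":0,"ty":0,"tz":0,"yaw":0,"claw":-1}]'
python3 -m handwheel '[{"tx":0,"ty":0,"tz":-0.1,"yaw":0,"claw":-1}]'

```

```text
clock: 10.48
tool_pos: [0.5821, -0.0951, 0.1649]
tcp_rot: [-0.008, 0.667, 0.745, 0.02]
force: [0.7, 0.6, -3.3]
grip_width: 0.38
clock: 10.57
tool_pos: [0.5834, -0.0953, 0.163]
tcp_rot: [-0.007, 0.667, 0.745, 0.021]
force: [-22.3, -2.8, 51.3]
grip_width: 0.38
```

```bash

python3 -m handwheel '[{"tx":-0.05,"ty":0,"tz":0.03,"yaw":0,"claw":-1}]'
python3 -m handwheel '[{"tx":0,"ty":0,"tz":0,"yaw":0,"claw":0.6},{"tx":0,"ty":0,"tz":0,"yaw":0,"claw":0.6},{"tx":0,"ty":0,"tz":0,"yaw":0,"claw":0.6},{"tx":0,"ty":0,"tz":0.4,"yaw":0,"claw":0.6},{"tx":0,"ty":0,"tz":0.8,"yaw":0,"claw":0.6}]'

```

```text
clock: 10.65
tool_pos: [0.5821, -0.0954, 0.1649]
tcp_rot: [-0.006, 0.667, 0.745, 0.021]
force: [-0.1, -0.3, -3.7]
grip_width: 0.385
clock: 11.07
tool_pos: [0.5811, -0.094, 0.2104]
tcp_rot: [-0.008, 0.666, 0.745, 0.02]
force: [0.3, 0.2, 1.1]
grip_width: 0.7
```

```bash

python3 -m handwheel '[{"tx":-0.1,"ty":0.7,"tz":0.3,"yaw":0,"claw":0.6},{"tx":-0.13,"ty":0.85,"tz":0,"yaw":0,"claw":0.6},{"tx":-0.05,"ty":0.2,"tz":-0.2,"yaw":0,"claw":0.6},{"tx":0,"ty":0,"tz":0,"yaw":0,"claw":0.6},{"tx":0,"ty":0,"tz":0,"yaw":0,"claw":0.6}]'
python3 - <<'E'
from h import *
b=snap("side","pics/s4.png")
B=cv2.resize(b[70:230,200:350,::-1],(563,600),interpolation=cv2.INTER_CUBIC)
cv2.imwrite("pics/z5.png",B)
s=ctrl.get_state();print(s["tool_pos"],s["tcp_rot"])
E
```

```text
clock: 11.48
tool_pos: [0.572, -0.0228, 0.2206]
tcp_rot: [-0.005, 0.667, 0.745, 0.022]
force: [0.2, -0.9, -0.1]
grip_width: 0.797
[ 0.57183159 -0.02320523  0.22039478] [-0.00553032  0.66701586  0.74469239  0.02219247]
```

View pics/z5.png

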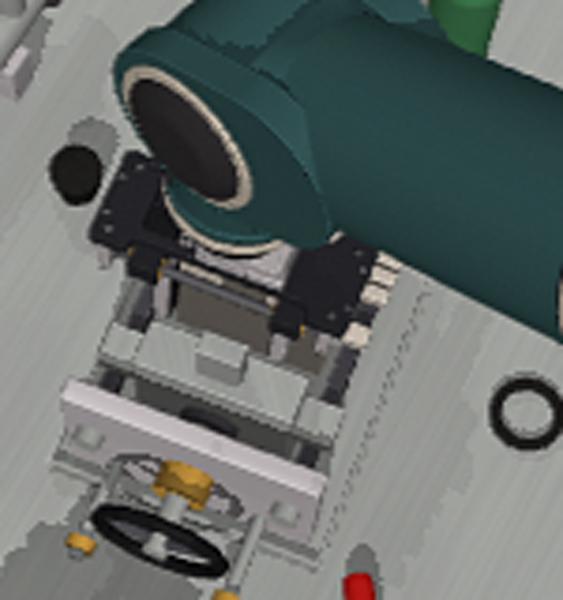

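```bash

python3 -m handwheel '[{"tx":-0.05,"ty":0.03,"tz":-0.5,"yaw":0,"claw":0},{"tx":0,"ty":0,"tz":-0.5,"yaw":0,"claw":-1},{"tx":0,"ty":0,"tz":-0.35,"yaw":0,"claw":-1},{"tx":0,"ty":0,"tz":0,"yaw":0,"claw":-1},{"tx":0,"ty":0,"tz":0,"yaw":0,"claw":-1}]' 60
python3 -m handwheel '[{"tx":0,"ty":0,"tz":0,"yaw":0,"claw":-1},{"tx":0,"ty":0,"tz":0,"yaw":0,"claw":-1}]' 60

```

```text
clock: 11.95
tool_pos: [0.5707, -0.0283, 0.1651]
tcp_rot: [-0.004, 0.669, 0.743, 0.022]
force: [-0.3, 0.0, 0.2]
grip_width: 0.478
clock: 12.12
tool_pos: [0.5712, -0.0295, 0.1658]
tcp_rot: [-0.004, 0.67, 0.742, 0.022]
force: [11.0, 3.4, -16.5]
grip_width: 0.376
```

```bash

python3 -m handwheel '[{"tx":0,"ty":0,"tz":0,"yaw":0,"claw":-0.1},{"tx":0,"ty":0,"tz":0,"yaw":0,"claw":-0.1},{"tx":0,"ty":0.2,"tz":-0.15,"yaw":0,"claw":-0.1},{"tx":0,"ty":0.04,"tz":-0.04,"yaw":0,"claw":-0.1},{"tx":0,"ty":0,"tz":0,"yaw":0,"claw":-1}]' 60
python3 -m handwheel '[{"tx":0,"ty":0,"tz":0,"yaw":0,"claw":-1},{"tx":0,"ty":0,"tz":0,"yaw":0,"claw":-1}]' 60

```

```text
clock: 12.53
tool_pos: [0.5715, -0.0202, 0.1601]
tcp_rot: [-0.004, 0.67, 0.742, 0.022]
force: [-24.1, -4.5, 17.3]
grip_width: 0.413
clock: 12.7
tool_pos: [0.5703, -0.0202, 0.16]
tcp_rot: [-0.005, 0.67, 0.742, 0.021]
force: [10.6, -0.4, -4.3]
grip_width: 0.382
```

```bash

python3 -m handwheel '[{"tx":0.02,"ty":-0.25,"tz":0,"yaw":0,"claw":-1},{"tx":0.02,"ty":-0.25,"tz":0,"yaw":0,"claw":-1},{"tx":0.02,"ty":-0.25,"tz":0,"yaw":0,"claw":-1},{"tx":0.02,"ty":-0.25,"tz":0,"yaw":0,"claw":-1}]' 60
python3 -m handwheel '[{"tx":0.02,"ty":-0.15,"tz":0,"yaw":0,"claw":-1},{"tx":0.02,"ty":-0.15,"tz":0,"yaw":0,"claw":-1}]' 60
python3 -m handwheel '[{"tx":0.02,"ty":-0.12,"tz":0,"yaw":0,"claw":-1}]' 60
python3 -m handwheel '[{"tx":0.02,"ty":-0.12,"tz":0,"yaw":0,"claw":-1}]' 60

```

```text
clock: 13.03
tool_pos: [0.5745, -0.0549, 0.16]
tcp_rot: [-0.006, 0.667, 0.745, 0.023]
force: [5.2, 3.9, -2.2]
grip_width: 0.384
clock: 13.2
tool_pos: [0.5759, -0.0667, 0.1599]
tcp_rot: [-0.007, 0.667, 0.745, 0.023]
force: [-0.3, 3.0, 4.1]
grip_width: 0.383
clock: 13.28
tool_pos: [0.5765, -0.0716, 0.16]
tcp_rot: [-0.007, 0.667, 0.745, 0.023]
force: [-2.2, 2.9, 4.6]
grip_width: 0.38
clock: 13.37
tool_pos: [0.577, -0.0763, 0.1599]
tcp_rot: [-0.008, 0.667, 0.745, 0.023]
force: [-3.3, 4.4, 5.0]
grip_width: 0.383
```

```bash

python3 -m handwheel '[{"tx":0.0,"ty":-0.1,"tz":0,"yaw":0,"claw":-1}]' 60
python3 -m handwheel '[{"tx":0.0,"ty":-0.1,"tz":0,"yaw":0,"claw":-1}]' 60
python3 -m handwheel '[{"tx":0.0,"ty":-0.08,"tz":0,"yaw":0,"claw":-1}]' 60
python3 -m handwheel '[{"tx":0.0,"ty":-0.06,"tz":0,"yaw":0,"claw":-1}]' 60

```

```text
clock: 13.45
tool_pos: [0.5775, -0.0802, 0.16]
tcp_rot: [-0.008, 0.667, 0.745, 0.023]
force: [6.9, 5.1, -3.0]
grip_width: 0.381
clock: 13.53
tool_pos: [0.5779, -0.0838, 0.1599]
tcp_rot: [-0.008, 0.666, 0.745, 0.023]
force: [4.1, 5.2, -1.7]
grip_width: 0.38
clock: 13.62
tool_pos: [0.5783, -0.0869, 0.16]
tcp_rot: [-0.008, 0.666, 0.745, 0.024]
force: [1.1, 4.3, 1.7]
grip_width: 0.38
clock: 13.7
tool_pos: [0.5786, -0.0889, 0.16]
tcp_rot: [-0.008, 0.666, 0.746, 0.024]
force: [-0.1, 17.0, 5.3]
grip_width: 0.383
```

```bash

python3 -m handwheel '[{"tx":-0.02,"ty":0.2,"tz":0,"yaw":0,"claw":-1},{"tx":-0.03,"ty":0.3,"tz":0,"yaw":0,"claw":-1},{"tx":-0.03,"ty":0.3,"tz":0,"yaw":0,"claw":-1},{"tx":-0.03,"ty":0.3,"tz":0,"yaw":0,"claw":-1},{"tx":-0.03,"ty":0.3,"tz":0,"yaw":0,"claw":-1}]' 60
python3 -m handwheel '[{"tx":-0.03,"ty":0.2,"tz":0,"yaw":0,"claw":-1},{"tx":0,"ty":0,"tz":0,"yaw":0,"claw":-1},{"tx":0,"ty":0,"tz":0,"yaw":0,"claw":0.6},{"tx":0,"ty":0,"tz":0,"yaw":0,"claw":0.6},{"tx":0,"ty":0,"tz":0,"yaw":0,"claw":0.6}]' 
python3 -m handwheel '[{"tx":0,"ty":0,"tz":0.5,"yaw":0,"claw":0.6},{"tx":0,"ty":0,"tz":0.9,"yaw":0,"claw":0.6},{"tx":0,"ty":0,"tz":0.95,"yaw":0,"claw":0.6}]' 

```

```text
clock: 14.12
tool_pos: [0.5722, -0.0355, 0.16]
tcp_rot: [-0.006, 0.668, 0.744, 0.022]
force: [0.9, -3.7, 2.2]
grip_width: 0.38
clock: 14.53
tool_pos: [0.5712, -0.0215, 0.1602]
tcp_rot: [-0.006, 0.666, 0.746, 0.023]
force: [0.6, -0.7, 0.3]
grip_width: 0.559
clock: 14.78
tool_pos: [0.5679, -0.0222, 0.2503]
tcp_rot: [-0.009, 0.667, 0.745, 0.019]
force: [-0.6, 0.5, 1.0]
grip_width: 0.771
```

```bash

python3 -m handwheel '[{"tx":-0.09,"ty":0.7,"tz":0.5,"yaw":-0.43,"claw":0.8},{"tx":-0.09,"ty":0.95,"tz":0.1,"yaw":-0.43,"claw":0.8},{"tx":-0.09,"ty":0.95,"tz":0,"yaw":-0.43,"claw":0.8},{"tx":-0.09,"ty":0.95,"tz":0,"yaw":-0.43,"claw":0.8},{"tx":-0.09,"ty":0.95,"tz":0,"yaw":-0.43,"claw":0.8}]' 60
python3 -m handwheel '[{"tx":-0.09,"ty":0.95,"tz":0,"yaw":-0.43,"claw":0.8},{"tx":-0.09,"ty":0.95,"tz":0,"yaw":-0.43,"claw":0.8},{"tx":-0.09,"ty":0.95,"tz":0,"yaw":-0.43,"claw":0.8},{"tx":-0.09,"ty":0.6,"tz":-0.2,"yaw":-0.43,"claw":0.8},{"tx":0,"ty":0,"tz":-0.4,"yaw":0,"claw":0.8}]' 
python3 - <<'E'
from h import *
a=snap("top","pics/t5.png");b=snap("side","pics/s5.png")
A=cv2.resize(a[140:240,230:350,::-1],(480,400),interpolation=cv2.INTER_CUBIC);C=cv2.resize(b[230:320,160:270,::-1],(318,260),interpolation=cv2.INTER_CUBIC)
D=cv2.resize(b[90:200,210:340,::-1],(318,270),interpolation=cv2.INTER_CUBIC)
o=np.zeros((530,800,3),np.uint8);o[:400,:480]=A;o[:260,482:]=C;o[260:,482:]=D
cv2.imwrite("pics/z6.png",o)
s=ctrl.get_state();print(s["tool_pos"],s["tcp_rot"])
E
```

```text
clock: 15.2
tool_pos: [0.5532, 0.1519, 0.2857]
tcp_rot: [-0.002, 0.737, 0.676, 0.026]
force: [0.4, 0.9, -0.3]
grip_width: 0.898
clock: 15.62
tool_pos: [0.5371, 0.3047, 0.2644]
tcp_rot: [-0.002, 0.783, 0.622, 0.031]
force: [1.3, 0.6, -0.6]
grip_width: 0.905
[0.53692763 0.29961072 0.26190501] [-0.00126715  0.78300585  0.62138714  0.02789711]
```

View pics/z6.png

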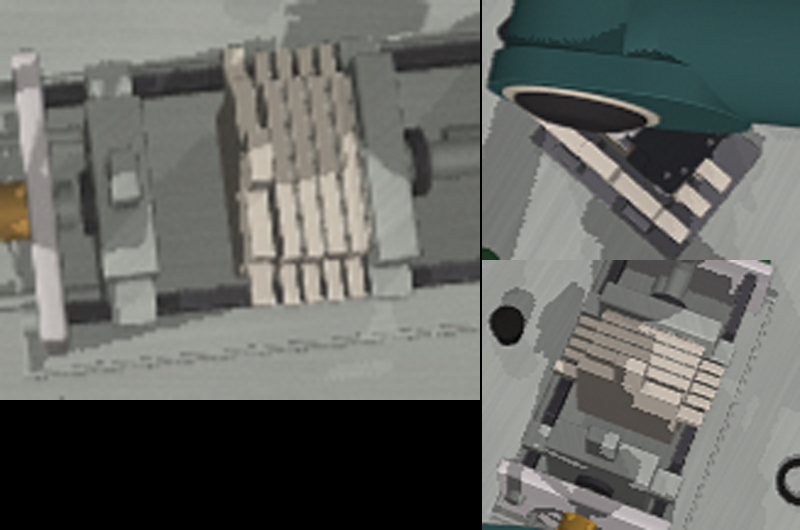

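The top view shows a gap of about 4–5 mm between spacer 1 (lower ear at crop x=263) and the first pack plate (x=290, where the pack pitch is 22). So the first spacer did not bear, the follower hit its end stop, and a second spacer is needed.

```bash

python3 -m handwheel '[{"tx":0,"ty":0.34,"tz":-0.2,"yaw":0.35,"claw":0.5},{"tx":0,"ty":0,"tz":-0.6,"yaw":0,"claw":0.5},{"tx":0,"ty":0,"tz":-0.6,"yaw":0,"claw":0.5},{"tx":0,"ty":0,"tz":0,"yaw":0,"claw":0.5}]' 40

```

```text
clock: 16.05
tool_pos: [0.54, 0.3104, 0.2071]
tcp_rot: [-0.001, 0.775, 0.632, 0.03]
force: [-1.8, -0.0, -0.2]
grip_width: 0.75
```

```bash

python3 -m handwheel '[{"tx":-0.08,"ty":0.08,"tz":-0.5,"yaw":0,"claw":0.4},{"tx":0,"ty":0,"tz":-0.5,"yaw":0,"claw":0.3},{"tx":0,"ty":0,"tz":-0.15,"yaw":0,"claw":0.2},{"tx":0,"ty":0,"tz":0,"yaw":0,"claw":0.2}]' 40

```

```text
clock: 16.38
tool_pos: [0.5403, 0.311, 0.1648]
tcp_rot: [-0.001, 0.776, 0.63, 0.032]
force: [-0.1, 0.3, 0.1]
grip_width: 0.606
```

```bash

python3 -m handwheel '[{"tx":-0.1,"ty":0.08,"tz":-0.15,"yaw":0,"claw":-1},{"tx":0,"ty":0,"tz":0,"yaw":0,"claw":-1},{"tx":0,"ty":0,"tz":0,"yaw":0,"claw":-1},{"tx":0,"ty":0,"tz":0,"yaw":0,"claw":-1},{"tx":0,"ty":0,"tz":0,"yaw":0,"claw":-1}]' 40
python3 -m handwheel '[{"tx":0,"ty":0,"tz":0.3,"yaw":0,"claw":-1},{"tx":0,"ty":0,"tz":0.5,"yaw":0,"claw":-1},{"tx":0,"ty":0,"tz":0.5,"yaw":0,"claw":-1},{"tx":0,"ty":0,"tz":0.6,"yaw":0,"claw":-1}]'

```

```text
clock: 16.8
tool_pos: [0.5382, 0.3144, 0.1635]
tcp_rot: [-0.001, 0.776, 0.63, 0.034]
force: [0.4, -0.3, -3.9]
grip_width: 0.381
clock: 17.13
tool_pos: [0.5357, 0.3128, 0.2401]
tcp_rot: [-0.001, 0.776, 0.63, 0.03]
force: [-0.1, 0.5, -3.5]
grip_width: 0.381
```

```bash

python3 -m handwheel '[{"tx":0,"ty":0,"tz":0.9,"yaw":0,"claw":-1},{"tx":0,"ty":0,"tz":0.9,"yaw":0,"claw":-1},{"tx":0,"ty":0,"tz":0.9,"yaw":0,"claw":-1},{"tx":0,"ty":0,"tz":0.7,"yaw":0,"claw":-1},{"tx":0.1,"ty":-0.5,"tz":0,"yaw":0.4,"claw":-1}]'
python3 -m handwheel '[{"tx":0.1,"ty":-0.9,"tz":0,"yaw":0.4,"claw":-1},{"tx":0.1,"ty":-0.9,"tz":0,"yaw":0.4,"claw":-1},{"tx":0.1,"ty":-0.9,"tz":0,"yaw":0.4,"claw":-1},{"tx":0.1,"ty":-0.9,"tz":0,"yaw":0.4,"claw":-1},{"tx":0.1,"ty":-0.9,"tz":0,"yaw":0.4,"claw":-1}]'

```

```text
clock: 17.55
tool_pos: [0.5378, 0.2938, 0.3913]
tcp_rot: [-0.001, 0.765, 0.643, 0.032]
force: [0.2, 1.5, -3.3]
grip_width: 0.384
clock: 17.97
tool_pos: [0.5563, 0.1103, 0.3985]
tcp_rot: [-0.003, 0.706, 0.707, 0.035]
force: [0.8, 0.5, -3.6]
grip_width: 0.384
```

```bash

python3 -m handwheel '[{"tx":0.1,"ty":-0.9,"tz":-0.1,"yaw":0.35,"claw":-1},{"tx":0.1,"ty":-0.9,"tz":0,"yaw":0.35,"claw":-1},{"tx":0.1,"ty":-0.9,"tz":0,"yaw":0.35,"claw":-1},{"tx":0.1,"ty":-0.9,"tz":0,"yaw":0.2,"claw":-1},{"tx":0.05,"ty":-0.5,"tz":-0.2,"yaw":0,"claw":-1}]'
python3 -m handwheel '[{"tx":0,"ty":-0.2,"tz":-0.5,"yaw":0,"claw":-1},{"tx":0,"ty":0,"tz":-0.5,"yaw":0,"claw":-1},{"tx":0,"ty":0,"tz":0,"yaw":0,"claw":-1}]'

```

```text
clock: 18.38
tool_pos: [0.5719, -0.0674, 0.3936]
tcp_rot: [-0.004, 0.669, 0.743, 0.038]
force: [0.2, -0.6, -3.2]
grip_width: 0.384
clock: 18.63
tool_pos: [0.5703, -0.0844, 0.3551]
tcp_rot: [-0.002, 0.672, 0.739, 0.038]
force: [-0.3, -0.8, -3.5]
grip_width: 0.383
```

```bash

python3 -m handwheel '[{"tx":0.08,"ty":0.1,"tz":-0.3,"yaw":0.1,"claw":-1},{"tx":0,"ty":0,"tz":-0.3,"yaw":0,"claw":-1},{"tx":0,"ty":0,"tz":0,"yaw":0,"claw":-1}]'
python3 - <<'E'
from h import *
b=snap("side","pics/s6.png")
B=cv2.resize(b[70:230,200:350,::-1],(563,600),interpolation=cv2.INTER_CUBIC)
cv2.imwrite("pics/z7.png",B)
s=ctrl.get_state();print(s["tool_pos"],s["tcp_rot"])
E
```

```text
clock: 18.88
tool_pos: [0.5739, -0.0797, 0.3322]
tcp_rot: [-0.002, 0.669, 0.742, 0.039]
force: [-0.8, 0.5, -3.6]
grip_width: 0.378
[ 0.57421547 -0.07948187  0.33316247] [-0.0017014   0.66884797  0.74236495  0.03916357]
```

View pics/z7.png

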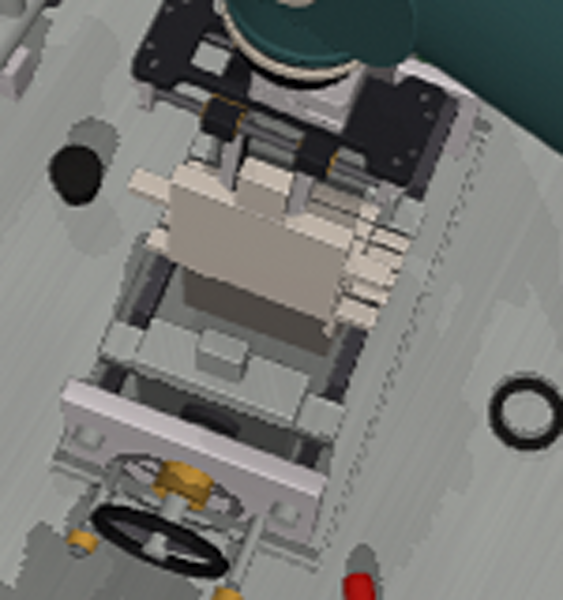

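Spacer 2 hangs above the gap, with its bottom edge from (168, 262) to (330, 322) in the crop. I'll check where that edge is in the world.

```bash
python3 - <<'E'
from h import *
P=[onz("side",200+x/3.753,70+y/3.75,.182) for x,y in((168,262),(330,322))]
print(P,(P[0]+P[1])/2,np.linalg.norm(P[0]-P[1]))
E
```

```text
[array([ 0.63906349, -0.0622684 ,  0.182     ]), array([ 0.51068326, -0.07789138,  0.182     ])] [ 0.57487338 -0.07007989  0.182     ] 0.12932734493559178
```

```bash

python3 -m handwheel '[{"tx":0,"ty":0,"tz":-0.6,"yaw":0,"claw":-1},{"tx":0,"ty":0,"tz":-0.6,"yaw":0,"claw":-1},{"tx":0,"ty":0,"tz":-0.6,"yaw":0,"claw":-1},{"tx":0,"ty":0,"tz":-0.5,"yaw":0,"claw":-1}]'

```

```text
clock: 19.27
tool_pos: [0.5777, -0.0777, 0.2449]
tcp_rot: [0.002, 0.667, 0.744, 0.043]
force: [-0.6, -0.1, -3.6]
grip_width: 0.384
```

```bash

python3 -m handwheel '[{"tx":-0.08,"ty":0,"tz":-0.5,"yaw":0,"claw":-1},{"tx":0,"ty":0,"tz":-0.5,"yaw":0,"claw":-1},{"tx":-0.05,"ty":0,"tz":-0.5,"yaw":0,"claw":-1},{"tx":0,"ty":0,"tz":0,"yaw":0,"claw":-1}]'

```

```text
clock: 19.6
tool_pos: [0.5726, -0.0748, 0.1816]
tcp_rot: [0.001, 0.665, 0.745, 0.042]
force: [-0.6, -0.3, -3.4]
grip_width: 0.381
```

```bash

python3 -m handwheel '[{"tx":0,"ty":-0.03,"tz":-0.15,"yaw":0,"claw":-1},{"tx":0,"ty":0,"tz":0,"yaw":0,"claw":-1}]'
python3 -m handwheel '[{"tx":0,"ty":0,"tz":-0.09,"yaw":0,"claw":-1}]'

```

```text
clock: 19.77
tool_pos: [0.5736, -0.0754, 0.1768]
tcp_rot: [0.001, 0.665, 0.746, 0.043]
force: [-0.7, -0.5, -3.4]
grip_width: 0.383
clock: 19.85
tool_pos: [0.5747, -0.0754, 0.1748]
tcp_rot: [0.002, 0.665, 0.746, 0.044]
force: [0.6, -1.3, -3.1]
grip_width: 0.381
```

```bash

python3 -m handwheel '[{"tx":0,"ty":0,"tz":-0.09,"yaw":0,"claw":-1}]'
python3 -m handwheel '[{"tx":0,"ty":0,"tz":-0.04,"yaw":0,"claw":-1}]'

```

```text
clock: 19.93
tool_pos: [0.576, -0.0754, 0.1727]
tcp_rot: [0.003, 0.664, 0.746, 0.044]
force: [0.7, -1.0, 15.0]
grip_width: 0.386
clock: 20.02
tool_pos: [0.5765, -0.0757, 0.1723]
tcp_rot: [0.004, 0.664, 0.746, 0.045]
force: [-8.1, -0.9, 11.3]
grip_width: 0.386
```

```bash

python3 -m handwheel '[{"tx":0,"ty":0,"tz":0,"yaw":0,"claw":0.6},{"tx":0,"ty":0,"tz":0,"yaw":0,"claw":0.6},{"tx":0,"ty":0,"tz":0,"yaw":0,"claw":0.6},{"tx":-0.03,"ty":-0.03,"tz":0.4,"yaw":0,"claw":0.6},{"tx":-0.05,"ty":-0.05,"tz":0.8,"yaw":0,"claw":0.6}]'
python3 -m handwheel '[{"tx":-0.05,"ty":0.3,"tz":0.5,"yaw":0,"claw":0.6},{"tx":-0.05,"ty":0.7,"tz":0.1,"yaw":0,"claw":0.6},{"tx":0,"ty":0.4,"tz":-0.1,"yaw":0,"claw":0.6},{"tx":0,"ty":0,"tz":0,"yaw":0,"claw":0.6}]'

```

```text
clock: 20.43
tool_pos: [0.5734, -0.0781, 0.2199]
tcp_rot: [0.003, 0.664, 0.746, 0.044]
force: [-1.0, 0.9, 0.8]
grip_width: 0.704
clock: 20.77
tool_pos: [0.5716, -0.0228, 0.2484]
tcp_rot: [0.007, 0.665, 0.745, 0.048]
force: [-0.1, 0.7, -0.2]
grip_width: 0.797
```

```bash

python3 -m handwheel '[{"tx":0,"ty":0.05,"tz":-0.6,"yaw":0,"claw":0.3},{"tx":0,"ty":0,"tz":-0.6,"yaw":0,"claw":0.2},{"tx":0,"ty":0,"tz":-0.6,"yaw":0,"claw":0.1},{"tx":0,"ty":0,"tz":0,"yaw":0,"claw":0.1},{"tx":0,"ty":0,"tz":0,"yaw":0,"claw":0.1}]' 

```

```text
clock: 21.18
tool_pos: [0.5735, -0.0215, 0.1774]
tcp_rot: [0.009, 0.665, 0.745, 0.05]
force: [0.8, 0.0, 1.6]
grip_width: 0.554
```

```bash

python3 -m handwheel '[{"tx":-0.04,"ty":0.05,"tz":-0.38,"yaw":0,"claw":-0.1},{"tx":-0.03,"ty":0,"tz":-0.06,"yaw":0,"claw":-1},{"tx":0,"ty":0,"tz":0,"yaw":0,"claw":-1},{"tx":0,"ty":0,"tz":0,"yaw":0,"claw":-1},{"tx":0,"ty":0,"tz":0,"yaw":0,"claw":-1}]' 60

```

```text
clock: 21.6
tool_pos: [0.5713, -0.0211, 0.1625]
tcp_rot: [0.009, 0.665, 0.745, 0.05]
force: [12.1, -0.5, -28.8]
grip_width: 0.399
```

```bash

python3 -m handwheel '[{"tx":0.02,"ty":-0.25,"tz":0,"yaw":0,"claw":-1},{"tx":0.02,"ty":-0.25,"tz":0,"yaw":0,"claw":-1},{"tx":0.02,"ty":-0.25,"tz":0,"yaw":0,"claw":-1}]' 60
python3 -m handwheel '[{"tx":0.02,"ty":-0.18,"tz":0,"yaw":0,"claw":-1},{"tx":0.02,"ty":-0.18,"tz":0,"yaw":0,"claw":-1}]' 60
python3 -m handwheel '[{"tx":0.02,"ty":-0.13,"tz":0,"yaw":0,"claw":-1}]' 60

```

```text
clock: 21.85
tool_pos: [0.5744, -0.0468, 0.1625]
tcp_rot: [0.008, 0.663, 0.747, 0.05]
force: [13.0, 5.0, -26.9]
grip_width: 0.399
clock: 22.02
tool_pos: [0.5759, -0.0599, 0.1625]
tcp_rot: [0.007, 0.662, 0.748, 0.051]
force: [7.5, 5.8, -21.7]
grip_width: 0.394
clock: 22.1
tool_pos: [0.5765, -0.0646, 0.1625]
tcp_rot: [0.006, 0.662, 0.748, 0.05]
force: [4.2, 5.0, -18.5]
grip_width: 0.394
```

```bash

python3 -m handwheel '[{"tx":0.02,"ty":-0.12,"tz":0,"yaw":0,"claw":-1}]' 60
python3 -m handwheel '[{"tx":0.01,"ty":-0.1,"tz":0,"yaw":0,"claw":-1}]' 60
python3 -m handwheel '[{"tx":0.01,"ty":-0.08,"tz":0,"yaw":0,"claw":-1}]' 60
python3 -m handwheel '[{"tx":0.01,"ty":-0.08,"tz":0,"yaw":0,"claw":-1}]' 60

```

```text
clock: 22.18
tool_pos: [0.577, -0.0687, 0.1625]
tcp_rot: [0.005, 0.662, 0.748, 0.05]
force: [1.7, 4.6, -11.9]
grip_width: 0.392
clock: 22.27
tool_pos: [0.5773, -0.072, 0.1626]
tcp_rot: [0.005, 0.661, 0.748, 0.05]
force: [9.3, 7.7, -21.1]
grip_width: 0.396
clock: 22.35
tool_pos: [0.5776, -0.0743, 0.1626]
tcp_rot: [0.004, 0.661, 0.749, 0.05]
force: [6.8, 7.1, -21.2]
grip_width: 0.397
clock: 22.43
tool_pos: [0.5778, -0.0763, 0.1626]
tcp_rot: [0.003, 0.661, 0.749, 0.05]
force: [5.9, 6.5, -19.5]
grip_width: 0.394
```

```bash

python3 -m handwheel '[{"tx":0,"ty":-0.06,"tz":0,"yaw":0,"claw":-1}]' 60
python3 -m handwheel '[{"tx":0,"ty":-0.06,"tz":0,"yaw":0,"claw":-1}]' 60
python3 -m handwheel '[{"tx":0,"ty":-0.06,"tz":0,"yaw":0,"claw":-1}]' 60
python3 - <<'E'
from h import *
b=snap("side","pics/s7.png");a=snap("top","pics/t7.png")
B=cv2.resize(b[80:220,200:340,::-1],(400,400),interpolation=cv2.INTER_CUBIC);A=cv2.resize(a[140:240,230:350,::-1],(400,333),interpolation=cv2.INTER_CUBIC)
o=np.zeros((400,800,3),np.uint8);o[:,:400]=B;o[:333,400:]=A
cv2.imwrite("pics/z8.png",o)
s=ctrl.get_state();print(s["tool_pos"],s["force"])
E
```

```text
clock: 22.52
tool_pos: [0.5779, -0.0772, 0.1627]
tcp_rot: [0.002, 0.66, 0.749, 0.051]
force: [8.9, 13.3, -19.0]
grip_width: 0.395
clock: 22.6
tool_pos: [0.5779, -0.0772, 0.1627]
tcp_rot: [0.001, 0.659, 0.75, 0.051]
force: [7.6, 16.2, -19.7]
grip_width: 0.397
clock: 22.68
tool_pos: [0.5779, -0.0771, 0.1627]
tcp_rot: [-0.001, 0.658, 0.751, 0.052]
force: [6.8, 12.9, -19.3]
grip_width: 0.394
[ 0.577841   -0.07709897  0.16267867] [  6.75865561  11.68596713 -19.31766139]
```

View pics/z8.png

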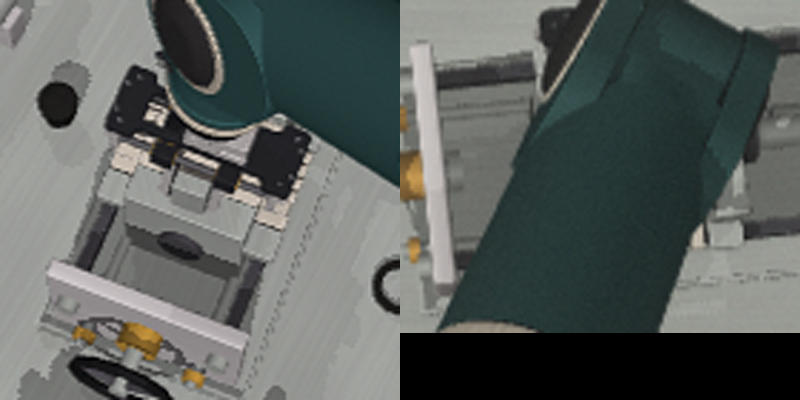

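The follower bears on the spacers at y = −0.077, about 11 mm short of the −0.088 end stop. The view shows it up against the stack, with the ears on the rails at crop (125, 155) and (272, 208). I'll press more firmly.

```bash

python3 -m handwheel '[{"tx":0,"ty":-0.13,"tz":0,"yaw":0,"claw":-1}]' 60
python3 -m handwheel '[{"tx":0,"ty":-0.16,"tz":0,"yaw":0,"claw":-1}]' 60

```

```text
clock: 22.87
tool_pos: [0.5779, -0.0774, 0.1627]
tcp_rot: [-0.003, 0.657, 0.752, 0.053]
force: [3.7, 34.8, -11.7]
grip_width: 0.398
clock: 22.95
tool_pos: [0.5778, -0.0774, 0.1627]
tcp_rot: [-0.007, 0.654, 0.754, 0.055]
force: [1.6, 38.0, -10.0]
grip_width: 0.394
```

```bash

python3 -m handwheel '[{"tx":0,"ty":-0.1,"tz":0,"yaw":0,"claw":-1}]' 60
python3 - <<'E'
from h import *
for i in range(6):
    b=snap("side","pics/s8.png");a=snap("top","pics/t8.png");s=ctrl.get_state();print(s["tool_pos"].round(4),s["force"].round(1))
B=cv2.resize(b[80:320,150:350,::-1],(480,576),interpolation=cv2.INTER_CUBIC);A=cv2.resize(a[130:250,50:200,::-1],(320,256),interpolation=cv2.INTER_CUBIC)
o=np.zeros((576,800,3),np.uint8);o[:,:480]=B;o[:256,480:]=A
cv2.imwrite("pics/z9.png",o)
E
```

```text
clock: 23.03
tool_pos: [0.5778, -0.077, 0.1628]
tcp_rot: [-0.009, 0.653, 0.756, 0.056]
force: [5.1, 11.1, -17.9]
grip_width: 0.392
[ 0.5778 -0.0771  0.1628] [  4.6  21.8 -13.9]
[ 0.5778 -0.0771  0.1627] [  3.8  20.9 -14.9]
[ 0.5778 -0.0772  0.1628] [  4.7  20.9 -14.3]
[ 0.5778 -0.0771  0.1628] [  5.2  20.6 -15.2]
[ 0.5778 -0.0771  0.1628] [  3.5  21.3 -14. ]
[ 0.5778 -0.0771  0.1628] [  4.5  20.9 -15.1]
```

View pics/z9.png

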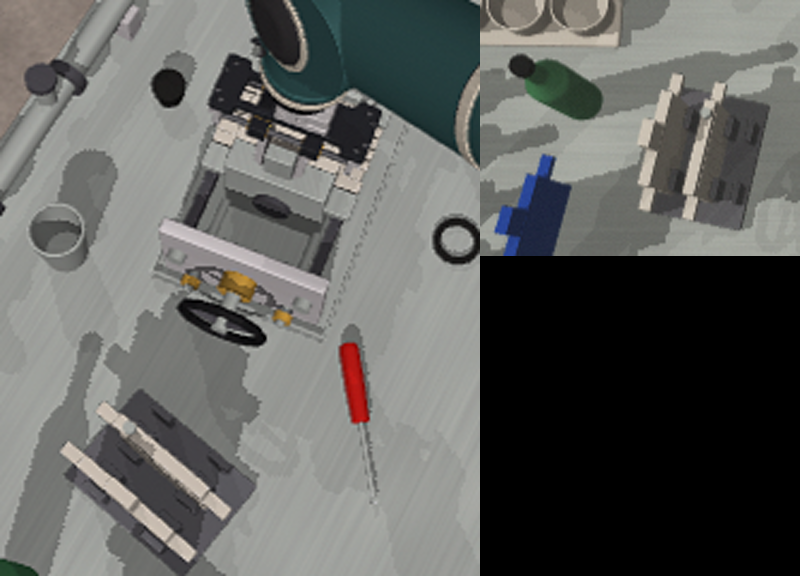

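The rack still holds the spare (left slot) and the channel plate with its stub. The other objects in view are undisturbed, and the push holds at about 21 N. I'll firm it up a little and hand in.

```bash

python3 -m handwheel '[{"tx":0,"ty":-0.14,"tz":0,"yaw":0,"claw":-1}]' 60
python3 - <<'E'
from h import *
for i in range(3): ctrl.get_image("side");s=ctrl.get_state();print(s["tool_pos"].round(4),s["force"].round(1),s["grip_width"])
if 15<s["force"][1]<45: print(ctrl.sign_off())
E
```

```text
clock: 23.72
tool_pos: [0.5777, -0.0772, 0.1628]
tcp_rot: [-0.012, 0.651, 0.757, 0.057]
force: [5.0, 33.4, -12.7]
grip_width: 0.391
[ 0.5777 -0.0774  0.1628] [  5.3  28.7 -13.7] 0.3875996146551241
[ 0.5778 -0.0773  0.1629] [  4.6  27.  -12.3] 0.39476525252127515
[ 0.5778 -0.0774  0.1628] [  4.7  26.6 -12.7] 0.39351043910137484
the job is handed in; nothing more can be done
None
```

The press is closed with two spacers, and the job was handed in at about 24 s. The gripper holds the follower's lug and presses it onto the stack with a steady 27 N or so.

- **How many spacers:** With no spacer, and again with one, the follower ran to its end stop, at tool y of about −0.086 and −0.088. After the one-spacer try, a gap of about 4–5 mm was still visible in front of the pack. With two it stopped hard at −0.077, about 10–11 mm short of the end.
- **Last look:** The spare spacer and the channel plate are still in the rack. The other things in that view looked undisturbed; I did not check the rest again.
- **What was off:**
  - The tool had tilted by roughly 5–6° by the end, so the grip on the lug is slightly skewed (opening 37 mm instead of 36) and carries about 13 N of vertical side load.
  - The two end-stop readings differ by 2–3 mm because the grip slipped on the lug in the first try.
  - Setting down the first spacer briefly pressed on the rails with about 51 N through the held plate.

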